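# Stack the filings cup, then hold the belt tensioner back

### The job

A metal filings cup has been left in the swing of the belt tensioner's sprung arm: nest it upright, fully home, in the matching cup that stands by itself on the bench, and let go of it. Then push the arm back (its upright thumb post is there for that) past the click of its ratchet, and on as far as it goes to its back stop, and finish while still holding it pressed there (the ratchet alone lets the arm creep part of the way back, so do not let go). Leave the steel block, the round tin and the ochre block where they are.

Things in the scene. Friction and masses are not known exactly. Their poses are not given: they have to be found in the camera images.
- loose_cup: Open aluminium cup upright behind the arm, in its swing. 60 mm high: the top 18 mm is a cylindrical collar 56 mm across; below its shoulder it tapers from 48 to 30 mm at the foot. Mouth 50 mm. About 80 g. Origin: centre of the underside; z up. Fully home in the other cup, its shoulder (42 mm up) rests on the other's rim: its origin is 18 mm above the other's.
- stack_cup: The matching cup (same shape and sizes, 120 g), loose, standing upright by itself on the bench, to the robot's right of the tensioner. Origin: centre of its underside; z up; rim 60 mm above it.
- tensioner: Belt tensioner fixed to the bench: grey base plate 70 x 150 x 10 mm, pivot and pawl guide up to 44 mm high. Origin: on the bench under the arm's vertical pivot. At rest the flat arm (18 mm wide, top 32 mm up, black roller under its end) points along its -y past the base; pushed, it swings to its +x (away from the robot, counterclockwise from above). Pawl slider on the +y side.
- tension_arm: The swinging arm with all it carries (roller, thumb post). Origin on the pivot axis at bench height; z up, the arm runs along -y, x towards where it is pushed.
- thumb_post (a point): Upright steel post on the arm's outer end to push the arm by, 14 mm across with an 18 mm head. The point is the foot of the post on its axis, 32 mm above the bench, 110 mm from the pivot; it reaches 80 mm above the bench (head: top 8 mm). Swings with the arm.
- tension_swing (a joint): Swing of the arm (rad): 0 at rest, grows as it is pushed back, 0.60 at the back stop. Its spring pushes it to 0: about 3 N at the post at rest, 10 N at the stop, and up to about 13 N while climbing the pawl (0.1 to 0.25). The ratchet clicks in at about 0.41; let go after that, the arm returns to 0.41 and stays there.
- pawl (a joint): Travel of the sprung pawl slider in m: 0 when out (at rest, and again after the click), up to about 0.010 while the arm's tooth pin pushes it in, between about 0.08 and 0.41 rad of arm swing.
- steel_block: Bystander: flat steel bench block, 58 x 60 x 28 mm, loose. Origin: centre of its underside.
- flux_tin: Bystander: flat round grey tin, 58 mm across, 18 mm high, loose. Origin: centre of its underside.
- ochre_block: Bystander: ochre-coloured bar, 21 x 66 x 20 mm, loose. Origin: centre of its underside.

How it is judged:
By the outcome, as a careful person would: the job done as asked, in the order asked, and still so for the second after the job is handed in, while the arm keeps its last pose, push and grip.
It also fails if it takes over 45 s, if anything falls off the work surface, if the arm or the gripper's body presses on something with over 40 N, if the wrist force passes 120 N, or if a joint passes its speed limit or range.

### The arm

A 6-joint arm with a two-finger parallel gripper is mounted at the origin on a cart in front of the work surface, level with it; the furniture and walls round the work are solid. World frame = base frame: x ahead of the robot, y to its left, z up, the work surface at z = 0. Lengths are in mm, angles in rad, forces in N, time in s.
With the tool pointing down it reaches from about 300 to 775 mm from the base axis. Payload 14.6 kg.
Tool frame: the origin (TCP) lies between the finger pads; the fingertips stand manip.tip_reach ahead of it and the grasp point (between the pads) lies 5 mm behind it (manip.tip_reach is the distance from the TCP to the fingertips, in mm); z points along the fingers, y is the line along which they close (so a half turn about z gives the same grasp; the last joint's range is limited). The gripper opens to 94 mm and grips with 3 to 60 N. Pads are 16 mm wide; open, the fingers measure 119 mm over their backs; the gripper's body (75 mm by 177 mm) begins 78 mm behind the grasp point.
Start: joints at [-1.314, 0.3, 1.521, -0, 1.321, -0.067], TCP at [174.987, -521.41, 219.446] pointing down, gripper open.
Joint ranges: [-3.03, 3.03], [-0.79, 2.21], [0.23, 2.52], [-1.04, 4.18], [0, 3.07], [-2.55, 2.55]. Speed limits (rad/s): [2.22, 2.22, 2.57, 3.14, 3.14, 3.14].

### API

Orientations are given as [roll, pitch, yaw] about the fixed x, y, z axes, in that order (R = Rz(yaw) Ry(pitch) Rx(roll)).
In Python, from cell import manip gives the robot as it stands. The module is installed in compiled form; this text tells all that it offers.
- The arm moves only by the shell command python3 -m creep 'ROWS' [FORCE]. ROWS is JSON, a list of rows, each a list of 3 entries, a list of its own where there are three numbers: the opening, from -1 (shut) to 1 (fully open), then the shift along the tool's x, y, z in cm, then the turn about the tool's z in units of 5 degrees (1.0 is 5 degrees). In form: [[grip, [tx, ty, tz], roll], ...]. A call has 1 to 12 rows; each row is the pose to reach, as a shift and turn from the pose commanded when the call began, along the tool's axes at that moment; what a row does not reach only later rows make up. A row lasts 1/10 s, in which the tool goes at most 50 mm and 8.59 degrees, less where a joint would pass 70% of its speed; a pose out of reach is approached as far as the arm can. A call with a gripper value outside its range is refused whole. The fingers move at their own pace and stop on an object; FORCE is the grip in N (left out, the last holds). Time passes only in rows, so rows that repeat a pose let the fingers close. It gives the time, the measured TCP pose, the force, the opening and the grip force at its end, in the units of the state.
- manip.read_state(): the state, without advancing time (a new reading comes with each control period).
- manip.camera(name): name is "side" or "top"; returns the picture (480x640x3 uint8, red, green, blue); there is no depth.
- manip.camera_params(name): a dict with "fovy" (degrees; the focal length in pixels is half the picture's height over the tangent of half this angle, whatever the lens; pixels are square), "cx", "cy" (the principal point, pixels), "origin" and "attitude" of the camera in the world. Camera axes: x right, y down, z forward; pixel columns grow to the right and rows downward; lengths in mm; the calibration is good to about 2 mm. A picture is of the moment at which its call begins. camera_params takes no time and is no camera call.
- manip.sign_off(): hands the job in; it is judged then, once.
The state is a dict: "clock": time; "joints": joint angles; "qd": joint speeds; "effort": joint torques, N m; "eef_pos": TCP position; "eef_rot": TCP orientation; "wrist_force": force on the tool from outside, world axes, zero at the start; "moment": the same for the moment, N m; "finger_gap": finger opening in mm; "finger_force": force on a finger pad.
Only numpy, scipy, OpenCV 4.12 (cv2) and the standard library are available. Lean on these libraries where they do the work, as an engineer would, in place of code of your own. Each camera call takes 0.05 s, during which the arm holds its last target. There are 200 camera calls.

## Working session

There is one attempt and no reset: what is moved stays moved. The work goes in short steps, Python scripts to look and compute and a shell command to move; the robot and the scene stay as the last step left them, time stands still between calls to the robot, and variables do not carry over. Pictures are saved under pics/ and viewed, at most 10 in all, crops included, and the job is handed in when it is done.

```bash
mkdir -p pics; cat > h.py <<'E'
import numpy as np, cv2
from cell import manip
from scipy.spatial.transform import Rotation as R
def P(n):
    p=manip.camera_params(n); f=240/np.tan(np.radians(p['fovy'])/2)
    a=np.array(p['attitude'],float)
    M=a if a.shape==(3,3) else R.from_euler('xyz',a).as_matrix()
    return f,p['cx'],p['cy'],np.array(p['origin'],float),M
def ray(n,u,v):
    f,cx,cy,o,M=P(n); d=M@np.array([(u-cx)/f,(v-cy)/f,1]); return o,d/np.linalg.norm(d)
def onz(n,u,v,z):
    o,d=ray(n,u,v); return o+d*(z-o[2])/d[2]
def proj(n,X):
    f,cx,cy,o,M=P(n); c=M.T@(np.array(X)-o); return np.array([cx+f*c[0]/c[2],cy+f*c[1]/c[2]])
def tri(a,b):
    (o1,d1),(o2,d2)=ray(*a),ray(*b)
    t=np.linalg.lstsq(np.c_[d1,-d2],o2-o1,rcond=None)[0]
    p,q=o1+t[0]*d1,o2+t[1]*d2; return (p+q)/2,np.linalg.norm(p-q)
def snap(n,f):
    im=manip.camera(n); cv2.imwrite(f'pics/{f}.png',im[:,:,::-1]); return im
E
python3 -c "
from h import *
for n in('top','side'): snap(n,n+'0'); print(manip.camera_params(n))
print(manip.read_state(),manip.tip_reach)"
```

```text
{'fovy': 42.8239091579807, 'cx': 318.36819396226895, 'cy': 247.86655433911557, 'origin': array([ 456.62606333,  -95.25809524, 1232.83714772]), 'attitude': array([-3.06853053, -0.01226277, -1.55789568])}
{'fovy': 53.83024273253152, 'cx': 327.750421485697, 'cy': 244.76848187448607, 'origin': array([458.72358556, 563.61399052, 568.26896372]), 'attitude': array([-2.20368798e+00,  1.34155098e-03, -2.99942403e+00])}
{'clock': 0.1, 'joints': array([-1.31365050e+00,  3.00383128e-01,  1.52150124e+00,  1.57192312e-06,
        1.32068730e+00, -6.66050821e-02]), 'qd': array([-0.00076297, -0.00090247, -0.00275326,  0.00054745,  0.00070467,
        0.0006881 ]), 'effort': array([-1.76589194e-03, -5.32649624e+01, -3.53288019e+01,  7.08762067e-02,
        2.34931108e-02, -6.76391073e-05]), 'eef_pos': array([ 174.90980767, -521.22400549,  218.96834944]), 'eef_rot': array([-3.14061591e+00, -6.66781852e-05,  3.23750483e-01]), 'wrist_force': array([-0.02429668,  0.23033653,  0.42887049]), 'moment': array([ 0.0103094 , -0.02491774,  0.03088572]), 'finger_force': 0.0, 'finger_gap': 94.02927853883922} 14.0
```

View pics/top0.png

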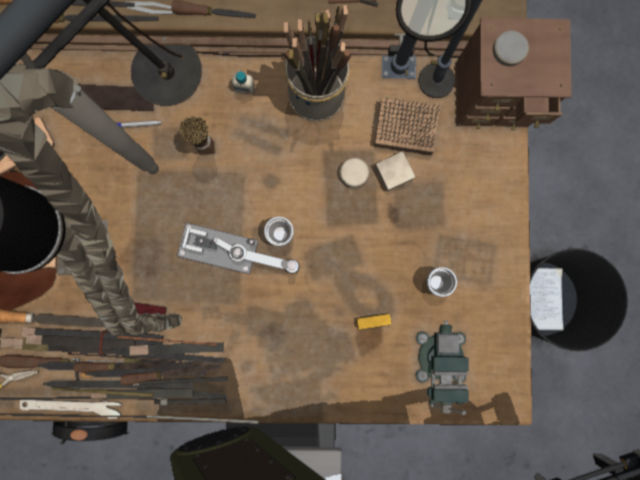

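View pics/side0.png

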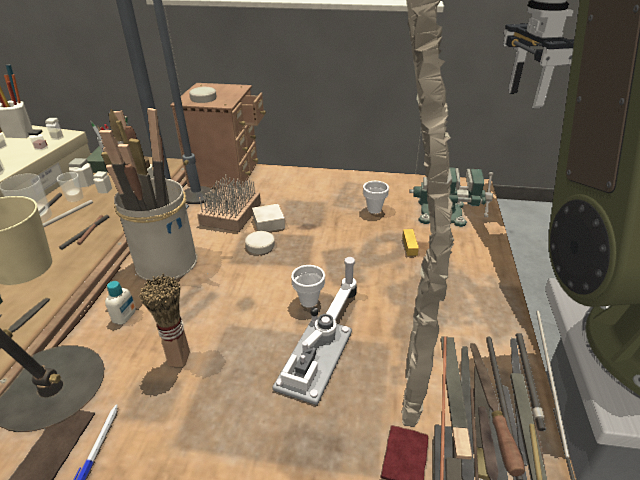

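Top: loose cup at about (278,230), stack cup at (441,281), post head at (292,267), pivot at about (237,253). Side: loose cup mouth at (308,273), stack cup mouth at (376,188), post top at (349,262). Steel block and tin lie farther back, ochre bar at (374,321) in the top view.

```bash
cat > m.py <<'E'
from h import *
W={'top':{'loose':(278,230,26),'stack':(441,281,26)},'side':{'loose':(308,287,32),'stack':(376,198,26)}}
tiles=[]
for n in W:
    im=cv2.imread(f'pics/{n}0.png'); hsv=cv2.cvtColor(im,cv2.COLOR_BGR2HSV)
    for k,(u,v,r) in W[n].items():
        c=cv2.resize(im[v-r:v+r,u-r:u+r],(300,300),interpolation=cv2.INTER_CUBIC)
        h=cv2.cvtColor(c,cv2.COLOR_BGR2HSV); m=((h[:,:,1]<70)&(h[:,:,2]>60)).astype(np.uint8)*255
        cs,_=cv2.findContours(m,cv2.RETR_CCOMP,cv2.CHAIN_APPROX_NONE)
        s=2*r/300
        for q in sorted(cs,key=cv2.contourArea)[-3:]:
            if len(q)<40: continue
            q=cv2.convexHull(q); q2=q
            if len(q)<5: continue
            e=cv2.fitEllipse(q); x,y,w,hh=cv2.boundingRect(q)
            print(n,k,'ell c',np.round([(e[0][0]+.5)*s+u-r-.5,(e[0][1]+.5)*s+v-r-.5],1),'ax',np.round(np.array(e[1])*s,1),'bb',np.round([x*s+u-r,y*s+v-r,(x+w)*s+u-r,(y+hh)*s+v-r],1))
        cv2.drawContours(c,cs,-1,(0,0,255),1); tiles.append(c)
cv2.imwrite('pics/t.png',np.vstack([np.hstack(tiles[:2]),np.hstack(tiles[2:])]))
E
python3 m.py; python3 -c "
from h import *
print(onz('top',278,230,60),onz('side',308,273,60),tri(('top',278.5,230),('side',308,273)))
print(onz('top',441,281,60),onz('side',376,188,60),tri(('top',441,281),('side',376,188)))
print('post',onz('top',292,267,80),onz('side',349,262,80),'pivot',onz('top',237,253,44), onz('side',326,322,44))
"
```

```text
top loose ell c [265.6 263. ] ax [18.6 56.7] bb [252.  238.8 272.3 256. ]
top loose ell c [278.2 231.2] ax [31.3 31.4] bb [262.9 216.1 294.3 247.3]
top stack ell c [441.6 281.4] ax [31.1 31.9] bb [426.1 266.4 458.2 297.5]
side loose ell c [314.5 309.2] ax [3.5 7. ] bb [311.6 307.7 318.5 312. ]
side loose ell c [326.4 307.3] ax [28.5 47.5] bb [311.  289.1 340.  319. ]
side loose ell c [308.  284.6] ax [36.6 45.3] bb [290.9 264.6 325.5 310.3]
side stack ell c [396.3 171.9] ax [ 1.1 15.2] bb [389.9 172.  402.  173. ]
side stack ell c [374.8 195.4] ax [28.9 35.5] bb [362.8 180.  389.2 214.3]
[576.04840989 -30.41589872  60.        ] [579.07944119 -38.11699923  60.        ] (array([576.62642978, -31.55023749,  65.52927397]), np.float64(2.2565332885096767))
[ 482.16268506 -344.64319168   60.        ] [ 483.31335769 -343.29256206   60.        ] (array([ 482.76805471, -344.81845299,   59.13973217]), np.float64(1.1731750230383038))
post [504.3702205  -59.10873703  80.        ] [511.82039245 -52.17538981  80.        ] pivot [531.64298507  49.28661082  44.        ] [534.97365556  54.80440432  44.        ]
```

View pics/t.png

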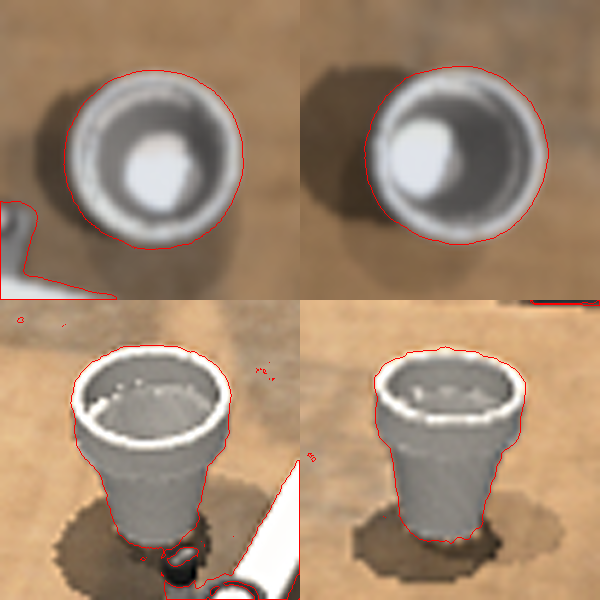

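Tiles: clean rims. Side rim ellipse centres at about (308,275.2) for the loose cup and (376,187.1) for the stack cup; top centres are (278.2,231.2) and (441.6,281.4).

```bash
cat >> h.py <<'E'
def todo(T,yaw=None):
    s=manip.read_state(); p=s['eef_pos']; w=s['eef_rot'][2]
    M=R.from_euler('xyz',s['eef_rot']).as_matrix()
    print('pos',p.round(1),'yaw',w.round(3),'shift cm',(M.T@(np.array(T)-p)/10).round(2),'F',s['wrist_force'].round(1),'t',s['clock'],'gap',round(s['finger_gap'],1))
E
python3 -c "
from h import *
a,b=tri(('top',278.2,231.2),('side',308,275.2)),tri(('top',441.6,281.4),('side',376,187.1));print(a,b)
print(onz('top',278.2,231.2,60),onz('top',441.6,281.4,60))
todo([a[0][0],a[0][1],160]); print(onz('top',180,258,10),onz('top',252,271,10))
print('post',tri(('top',292,267),('side',349,261)))"
```

```text
(array([575.64138623, -30.68744459,  61.48172203]), np.float64(4.11388023077744)) (array([ 482.44893651, -345.58251888,   60.93009653]), np.float64(2.1144701696918164))
[573.73444878 -30.84143271  60.        ] [ 481.4112912  -345.79583691   60.        ]
pos [ 174.9 -521.2  219. ] yaw 0.324 shift cm [ 53.6  -33.75   5.93] F [-0.   0.2  0.4] t 0.1 gap 94.0
[522.23715725 166.75199219  10.        ] [498.21585559  22.72723483  10.        ]
post (array([508.46719304, -58.79817513,  76.87473023]), np.float64(7.939120965281873))
```

```bash
python3 -m creep '[[1,[5,-3.1,0],0],[1,[9,-5.6,0],0],[1,[13,-8.2,0],0],[1,[17.5,-11,0],0],[1,[22,-13.9,0],0],[1,[26.5,-16.7,1],0],[1,[31,-19.5,2],0],[1,[35,-22,3],0],[1,[39.5,-24.9,4],0],[1,[44,-27.7,5],0],[1,[48.5,-30.5,6],0],[1,[52,-32.7,6],0]]' 12 && python3 -m creep '[[1,[1.1,-0.7,0],0],[1,[1.6,-1,0],0],[1,[1.6,-1,0],0],[1,[1.6,-1,0],0]]' && python3 -c "
from h import *
todo([575.5,-31,58]);snap('top','top1');snap('side','side1')
for n in('top','side'): print(n,proj(n,manip.read_state()['eef_pos']+[0,0,-14]))"
```

```text
clock: 1.3
eef_pos: [552.1, -59.1, 159.8]
eef_rot: [-3.141, 0.001, 0.324]
wrist_force: [0.3, -1.2, -0.0]
finger_gap: 93.8
finger_force: 0.0
clock: 1.7
eef_pos: [563.0, -47.6, 161.1]
eef_rot: [3.141, -0.0, 0.323]
wrist_force: [0.1, -0.6, 0.1]
finger_gap: 93.8
finger_force: 0.0
pos [563.  -47.6 161.1] yaw 0.323 shift cm [ 1.71 -1.18 10.31] F [ 0.1 -0.6  0.1] t 1.7 gap 93.8
top [284.90639891 232.36846386]
side [317.55047558 227.64268183]
```

```bash
python3 -m creep '[[1,[1.7,-1.2,2],0],[1,[1.7,-1.2,4],0],[1,[1.7,-1.2,5],0],[1,[1.7,-1.2,5],0],[1,[1.7,-1.2,5],0]]' && python3 -c "
from h import *
todo([575.5,-31,58]);snap('top','top2');snap('side','side2')
a=cv2.imread('pics/top2.png')[160:310,190:390];b=cv2.imread('pics/side2.png')[170:360,220:420]
cv2.imwrite('pics/c2.png',np.hstack([cv2.resize(a,(400,300)),cv2.resize(b,(400,300))]))"
```

```text
clock: 2.3
eef_pos: [576.0, -30.2, 111.7]
eef_rot: [3.141, -0.001, 0.323]
wrist_force: [0.7, -0.3, 0.6]
finger_gap: 93.8
finger_force: 0.0
pos [576.  -30.2 111.7] yaw 0.323 shift cm [-0.07  0.06  5.37] F [ 0.7 -0.3  0.6] t 2.3 gap 93.8
```

View pics/c2.png

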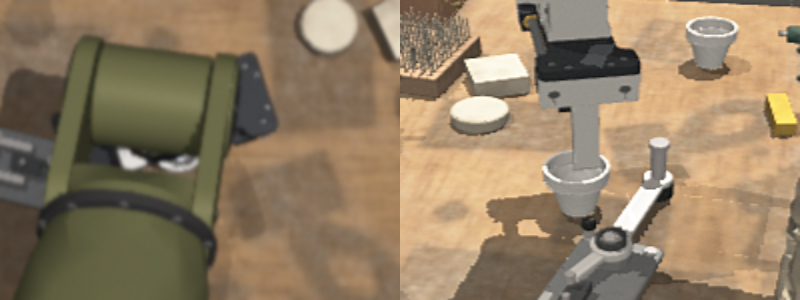

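The gripper hangs centred over the loose cup (its near finger lines up with the mouth at crop (580,170)), clear of the arm and post. I descend and grip.

```bash
python3 -m creep '[[1,[0,0,2.5],0],[1,[0,0,4.5],0],[1,[0,0,5.3],0],[1,[0,0,5.3],0],[1,[0,0,5.3],0]]' && python3 -m creep '[[0.2,[0,0,0],0],[0,[0,0,0],0],[-0.2,[0,0,0],0],[-0.2,[0,0,0],0],[-0.2,[0,0,0],0],[-0.2,[0,0,0],0],[-0.2,[0,0,0],0]]' 15
```

```text
clock: 2.9
eef_pos: [576.4, -29.8, 59.1]
eef_rot: [3.141, -0.001, 0.324]
wrist_force: [-0.8, 1.1, 0.8]
finger_gap: 93.9
finger_force: 0.0
clock: 3.6
eef_pos: [575.9, -29.7, 58.0]
eef_rot: [3.142, -0.0, 0.324]
wrist_force: [0.1, -0.6, 0.7]
finger_gap: 55.0
finger_force: 15.0
```

```bash
python3 -m creep '[[-0.2,[0,0,-1],0],[-0.2,[0,0,-3],0],[-0.2,[0,0,-6],0],[-0.2,[0,0,-9],0],[-0.2,[0,0,-10],0],[-0.2,[0,0,-10],0],[-0.2,[0,0,-10],0]]' 20 && python3 -c "
from h import *
todo([482,-345.5,158]);snap('side','side3')
b=cv2.imread('pics/side3.png')[140:340,200:440]
cv2.imwrite('pics/c3.png',cv2.resize(b,(720,600),interpolation=cv2.INTER_CUBIC))"
```

```text
clock: 4.3
eef_pos: [575.4, -29.6, 156.7]
eef_rot: [-3.141, 0.001, 0.324]
wrist_force: [-0.2, 0.2, -1.7]
finger_gap: 55.1
finger_force: 19.9
pos [575.4 -29.6 156.7] yaw 0.324 shift cm [-18.9   26.98  -0.12] F [-0.2  0.2 -1.7] t 4.3 gap 55.1
```

View pics/c3.png

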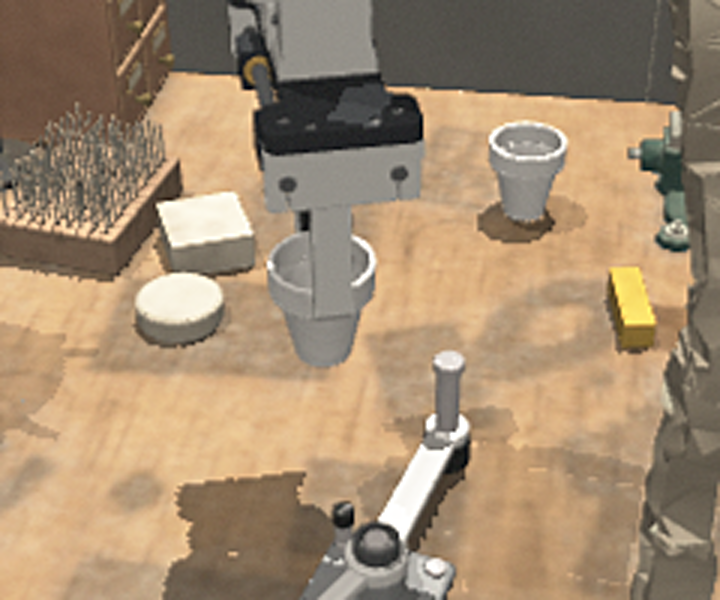

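The cup is held upright, shoulder at the fingertips; rim ellipse spans crop x 267–376, y 232–323, so centre (321.5,277.5) → pixel about (306.8,232.2). I check its offset in the grip.

```bash
python3 -c "
from h import *
for z in (157,159,161): print(onz('side',306.9,232.2,z))
# same-method bias on original positions
print(onz('side',308,275.2,60),onz('side',376,187.1,60))
print(manip.read_state()['eef_pos'])
# calib check with top: pixel of stack
print(onz('top',441.6,281.4,60))"
```

```text
[574.81441791 -18.95845335 157.        ]
[574.24986846 -16.12540493 159.        ]
[573.68531902 -13.29235651 161.        ]
[578.07326621 -32.45408357  60.        ] [ 483.55218106 -347.2637262    60.        ]
[575.2153164  -29.5849777  156.33184213]
[ 481.4112912  -345.79583691   60.        ]
```

```bash
python3 -m creep '[[-0.2,[-1.5,2,0],0],[-0.2,[-4,5.5,0],0],[-0.2,[-6.5,9.3,0],0],[-0.2,[-9,12.9,0],0],[-0.2,[-11.5,16.4,0],0],[-0.2,[-14,20,0],0],[-0.2,[-16.5,23.6,0],0],[-0.2,[-18,25.7,0],0],[-0.2,[-18.9,27,0],0],[-0.2,[-18.9,27,0],0],[-0.2,[-18.9,27,0],0]]' && python3 -c "
from h import *
todo([482,-346,76]);snap('side','side4')
b=cv2.imread('pics/side4.png')[90:240,290:470]
cv2.imwrite('pics/c4.png',cv2.resize(b,(720,600),interpolation=cv2.INTER_CUBIC))"
```

```text
clock: 5.45
eef_pos: [482.8, -344.8, 157.3]
eef_rot: [-3.141, 0.0, 0.324]
wrist_force: [0.6, 0.7, -1.6]
finger_gap: 54.7
finger_force: 19.9
pos [ 482.8 -344.8  157.3] yaw 0.324 shift cm [-0.11  0.1   8.13] F [ 0.6  0.7 -1.6] t 5.45 gap 54.7
```

View pics/c4.png

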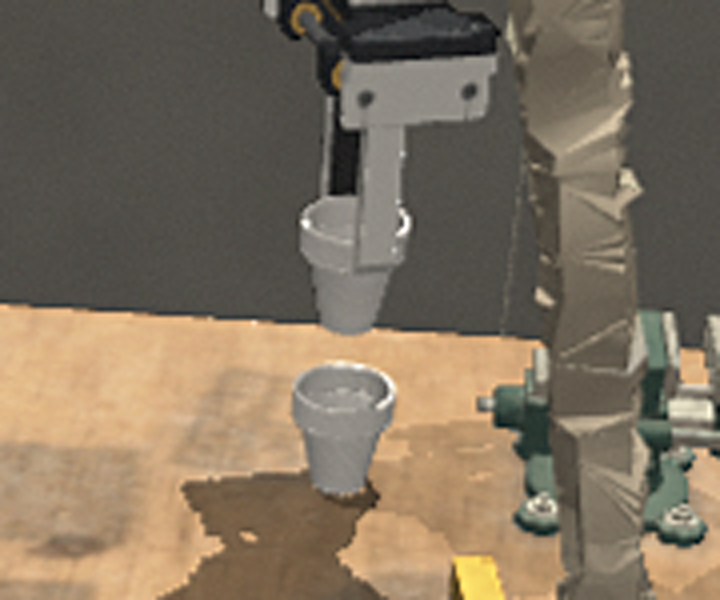

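Held cup centre sits at crop x 355.5, above the stack cup centre at x 345 (pixels 378.9 and 376.3); I check what perspective predicts.

```bash
python3 -c "
from h import *
a=proj('side',[482.5,-345.5,60]);b=proj('side',[482.5,-345.5,159]);print(a,b,b-a,proj('side',[487.5,-345.5,159])-b,proj('side',[482.5,-340.5,159])-b)"
```

```text
[376.4354327  187.52893849] [379.30865693 145.18347819] [  2.87322423 -42.3454603 ] [-2.44055001 -0.14243336] [-0.13368579  1.02136441]
```

Prediction 2.87 px, measured 2.6 px, so the cups are aligned within 1 mm. I lower it.

```bash
python3 -m creep '[[-0.2,[-0.05,0.05,1.5],0],[-0.2,[-0.05,0.05,3.5],0],[-0.2,[-0.05,0.05,5],0],[-0.2,[-0.05,0.05,6],0],[-0.2,[-0.05,0.05,6.8],0],[-0.2,[-0.05,0.05,7.3],0],[-0.2,[-0.05,0.05,7.7],0],[-0.2,[-0.05,0.05,7.8],0],[-0.2,[-0.05,0.05,7.8],0]]' && python3 -m creep '[[-0.2,[0,0,0.1],0],[-0.2,[0,0,0.2],0],[-0.2,[0,0,0.3],0],[-0.2,[0,0,0.35],0],[-0.2,[0,0,0.35],0]]'
```

```text
clock: 6.4
eef_pos: [482.3, -346.5, 80.1]
eef_rot: [3.141, -0.0, 0.324]
wrist_force: [-0.1, -0.0, -0.8]
finger_gap: 54.8
finger_force: 19.9
clock: 6.9
eef_pos: [482.3, -346.4, 76.5]
eef_rot: [3.142, -0.0, 0.324]
wrist_force: [-0.5, 0.4, -0.1]
finger_gap: 54.7
finger_force: 19.9
```

```bash
python3 -m creep '[[-0.2,[0,0,0.1],0],[-0.2,[0,0,0.15],0],[-0.2,[0,0,0.15],0]]' && python3 -m creep '[[0.1,[0,0,0],0],[0.5,[0,0,0],0],[0.9,[0,0,0],0],[0.9,[0,0,0],0],[0.9,[0,0,0],0]]' && python3 -m creep '[[0.9,[0,0,-1],0],[0.9,[0,0,-4],0],[0.9,[0,0,-8],0],[0.9,[0,0,-9],0],[0.9,[0,0,-9],0]]' && python3 -c "
from h import *
snap('side','side5'); print(proj('side',[482.5,-345.5,78]))
b=cv2.imread('pics/side5.png')[120:240,300:444]
cv2.imwrite('pics/c5.png',cv2.resize(b,(720,600),interpolation=cv2.INTER_CUBIC))"
```

```text
clock: 7.2
eef_pos: [482.6, -346.4, 76.1]
eef_rot: [3.141, -0.001, 0.324]
wrist_force: [-2.9, 2.6, 12.0]
finger_gap: 54.6
finger_force: 20.0
clock: 7.7
eef_pos: [482.2, -346.4, 74.7]
eef_rot: [-3.141, 0.0, 0.324]
wrist_force: [0.6, 0.6, -0.7]
finger_gap: 83.4
finger_force: 0.0
clock: 8.2
eef_pos: [482.8, -346.8, 167.1]
eef_rot: [3.139, -0.002, 0.324]
wrist_force: [-0.1, 0.6, -0.6]
finger_gap: 89.3
finger_force: 0.0
[376.93325762 180.19201537]
```

View pics/c5.png

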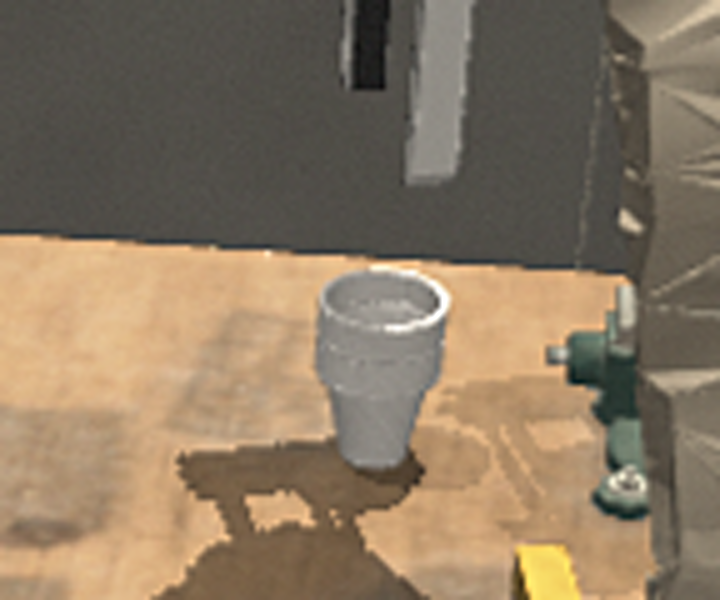

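Nested fully home: one continuous upright stack, rim centre at crop (382,298) = pixel (376.4,179.6), against a prediction of (376.9,180.2) for z=78. Next I measure post and pivot.

```bash
python3 -c "
from h import *
snap('top','top6');snap('side','side6')
a=cv2.imread('pics/top6.png')[220:300,220:320];b=cv2.imread('pics/side6.png')[245:345,295:365]
cv2.imwrite('pics/c6.png',np.hstack([cv2.resize(a,(500,400),interpolation=cv2.INTER_CUBIC),cv2.resize(b,(280,400),interpolation=cv2.INTER_CUBIC)]))"
```

```text
(no output)
```

View pics/c6.png

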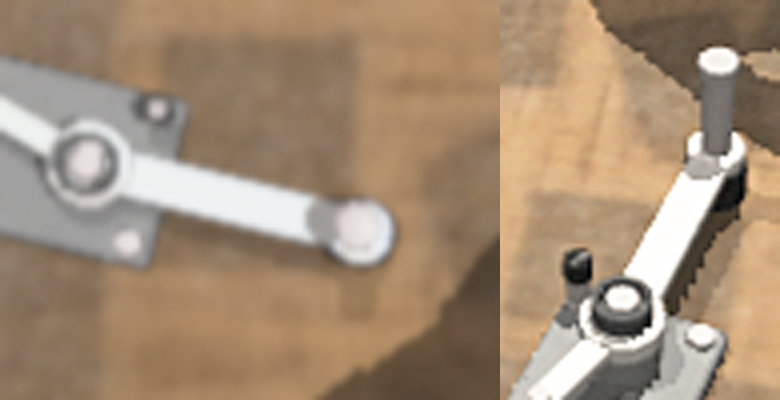

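Post head top is at top (291.9,265.2) and side (349.7,260.1); pivot cap at top (237.3,252.5) and side (325.4,319.1). A dark stop pin stands at the plate corner, well clear of the post.

```bash
python3 -c "
from h import *
q,e=tri(('top',291.9,265.2),('side',349.7,260.1));v,e2=tri(('top',237.3,252.5),('side',325.4,319.1));print(q,e,v,e2)
print(onz('top',291.9,265.2,80),onz('side',349.7,260.1,80),onz('top',237.3,252.5,44),onz('side',325.4,319.1,44))
q=q[:2];v=v[:2];d=q-v;print(np.hypot(*d));d=d/np.hypot(*d)*110;print('arm dir',np.degrees(np.arctan2(d[1],d[0])))
for t in (0,.1,.2,.3,.41,.5,.6,.64):
  c,s=np.cos(t),np.sin(t);p=v+np.array([[c,-s],[s,c]])@d;print(t,p.round(1))
todo([q[0],q[1],150])"
```

```text
[509.55830259 -58.74573277  78.95227633] 3.5051355470985572 [534.68884968  48.89192382  44.09590893] 4.144841992550792
[507.75959174 -58.86602488  80.        ] [511.2029972  -57.43046872  80.        ] [532.62452035  48.72650617  44.        ] [536.78641881  48.80825286  44.        ]
110.5323912416652
arm dir -103.14164172861368
0 [509.7 -58.2]
0.1 [520.5 -60.2]
0.2 [531.5 -61.1]
0.3 [542.5 -60.8]
0.41 [554.5 -59.3]
0.5 [564.1 -57.1]
0.6 [574.5 -53.6]
0.64 [578.6 -52. ]
pos [ 481.8 -346.   163.5] yaw 0.324 shift cm [ 11.77 -26.35   1.39] F [ 0.6 -0.2  0.2] t 8.35 gap 89.4
```

```bash
python3 -m creep '[[0.9,[1,-2.2,0],-1.5],[0.9,[2.5,-5.5,0],-3],[0.9,[4,-9,0],-4.5],[0.9,[5.5,-12.5,0],-6],[0.9,[7,-15.7,0],-7.5],[0.9,[8.5,-19,0],-9],[0.9,[10,-22.4,0],-10.5],[0.9,[11,-24.6,0],-12],[0.9,[11.8,-26.4,0],-13.5],[0.9,[11.8,-26.4,0],-15],[0.9,[11.8,-26.4,0],-15],[0.9,[11.8,-26.4,0],-15]]' && python3 -c "
from h import *
todo([509.5,-58.3,68])"
```

```text
clock: 9.55
eef_pos: [509.8, -58.7, 164.1]
eef_rot: [-3.14, -0.0, 1.629]
wrist_force: [0.4, 0.4, -0.6]
finger_gap: 89.1
finger_force: 0.0
pos [509.8 -58.7 164.1] yaw 1.629 shift cm [ 0.04 -0.01  9.61] F [ 0.4  0.4 -0.6] t 9.55 gap 89.1
```

```bash
python3 -m creep '[[0.9,[0,0,3],0],[0.9,[0,0,6],0],[0.9,[0,0,8.5],0],[0.9,[0,0,9.6],0],[0.9,[0,0,9.6],0],[0.9,[0,0,9.6],0]]' && python3 -m creep '[[0.2,[0,0,0],0],[-0.3,[0,0,0],0],[-0.6,[0,0,0],0],[-0.8,[0,0,0],0],[-0.9,[0,0,0],0],[-0.9,[0,0,0],0],[-0.9,[0,0,0],0],[-0.9,[0,0,0],0],[-0.9,[0,0,0],0],[-0.9,[0,0,0],0]]' 25 && python3 -c "
from h import *
todo([520.5,-60.2,68])"
```

```text
clock: 10.15
eef_pos: [510.6, -58.8, 69.7]
eef_rot: [3.141, 0.0, 1.631]
wrist_force: [0.1, 0.3, 0.6]
finger_gap: 89.3
finger_force: 0.0
clock: 11.15
eef_pos: [510.9, -58.5, 69.1]
eef_rot: [3.139, 0.0, 1.633]
wrist_force: [5.7, 0.8, -4.5]
finger_gap: 16.8
finger_force: 25.0
pos [510.9 -58.5  69.1] yaw 1.633 shift cm [-0.23  0.95  0.11] F [ 5.7  0.8 -4.5] t 11.15 gap 16.8
```

```bash
python3 -m creep '[[-0.9,[-0.15,0.5,0],0],[-0.9,[-0.27,1.06,0],0],[-0.9,[-0.36,1.6,0],0],[-0.9,[-0.42,2.16,0],0],[-0.9,[-0.45,2.7,0],0],[-0.9,[-0.46,3.26,0],0],[-0.9,[-0.44,3.8,0],0],[-0.9,[-0.4,4.4,0],0],[-0.9,[-0.4,4.4,0],0]]' 30 && python3 -c "
from h import *
todo([564.1,-57.1,68])"
```

```text
clock: 12.05
eef_pos: [553.9, -60.9, 68.8]
eef_rot: [-3.139, 0.001, 1.633]
wrist_force: [-7.5, -7.4, 4.2]
finger_gap: 16.4
finger_force: 30.0
pos [553.9 -60.9  68.8] yaw 1.633 shift cm [0.31 1.04 0.07] F [-7.5 -7.4  4.2] t 12.05 gap 16.4
```

```bash
python3 -m creep '[[-0.9,[0.05,0.4,0],0],[-0.9,[0.12,0.8,0],0],[-0.9,[0.2,1.2,0],0],[-0.9,[0.3,1.6,0],0],[-0.9,[0.37,1.8,0],0],[-0.9,[0.37,1.8,0],0]]' && python3 -c "
from h import *
todo([574.5,-53.6,68])"
```

```text
clock: 12.65
eef_pos: [571.2, -55.9, 68.7]
eef_rot: [-3.138, 0.001, 1.633]
wrist_force: [-11.2, -6.1, 6.4]
finger_gap: 16.6
finger_force: 30.0
pos [571.2 -55.9  68.7] yaw 1.633 shift cm [0.21 0.35 0.07] F [-11.2  -6.1   6.4] t 12.65 gap 16.6
```

```bash
for i in 1 2; do python3 -m creep '[[-0.9,[0.03,0.1,0],0],[-0.9,[0.07,0.2,0],0],[-0.9,[0.07,0.2,0],0],[-0.9,[0.07,0.2,0],0]]'; done
```

```text
clock: 13.05
eef_pos: [572.9, -55.3, 68.8]
eef_rot: [-3.138, 0.001, 1.633]
wrist_force: [-10.4, -7.0, 6.2]
finger_gap: 16.2
finger_force: 30.0
clock: 13.45
eef_pos: [574.8, -54.5, 68.7]
eef_rot: [-3.138, 0.001, 1.633]
wrist_force: [-11.0, -8.5, 6.3]
finger_gap: 16.8
finger_force: 30.0
```

```bash
for i in 1 2; do python3 -m creep '[[-0.9,[0.03,0.1,0],0],[-0.9,[0.05,0.15,0],0],[-0.9,[0.05,0.15,0],0],[-0.9,[0.05,0.15,0],0]]'; done; python3 -c "
from h import *
snap('top','top7');snap('side','side7');print(proj('side',[574.5,-53.6,32]))
a=cv2.imread('pics/top7.png')[180:300,180:340];b=cv2.imread('pics/side7.png')[215:345,255:385]
cv2.imwrite('pics/c7.png',np.hstack([cv2.resize(a,(400,300)),cv2.resize(b,(400,400))[50:350]]))"
```

```text
clock: 13.85
eef_pos: [576.3, -54.1, 68.8]
eef_rot: [-3.138, 0.002, 1.633]
wrist_force: [-10.5, -8.7, 5.5]
finger_gap: 16.3
finger_force: 30.0
clock: 14.25
eef_pos: [576.8, -54.1, 68.7]
eef_rot: [-3.135, 0.002, 1.633]
wrist_force: [-19.0, -13.4, 10.4]
finger_gap: 16.1
finger_force: 30.0
[312.5666127  280.00300442]
```

View pics/c7.png

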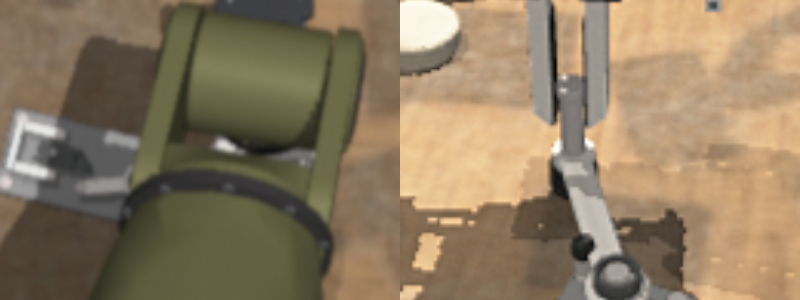

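The side view shows the post head between the fingers (crop (570,90)) and the arm swung back to the dark stop pin. The force jumped from 10.5 to 19 N with almost no travel, so it is on the back stop. I hold for a moment to confirm it stays put.

```bash
python3 -m creep '[[-0.9,[0.01,0.03,0],0],[-0.9,[0.01,0.03,0],0],[-0.9,[0.01,0.03,0],0],[-0.9,[0.01,0.03,0],0],[-0.9,[0.01,0.03,0],0],[-0.9,[0.01,0.03,0],0],[-0.9,[0.01,0.03,0],0],[-0.9,[0.01,0.03,0],0]]'; python3 -c "
from h import *
im=snap('side','side8');s=cv2.imread('pics/side5.png');b=cv2.imread('pics/side8.png')
print('stack change',np.abs(s[165:218,360:392].astype(int)-b[165:218,360:392]).mean(),'block/tin',np.abs(cv2.imread('pics/side0.png')[200:260,240:288].astype(int)-b[200:260,240:288]).mean(),'ochre',np.abs(s[226:258,400:420].astype(int)-b[226:258,400:420]).mean())"
```

```text
clock: 15.15
eef_pos: [576.9, -54.1, 68.6]
eef_rot: [-3.135, 0.002, 1.633]
wrist_force: [-19.3, -13.6, 11.6]
finger_gap: 16.7
finger_force: 30.0
stack change 16.975825471698112 block/tin 34.4537037037037 ochre 17.153125
```

View pics/side8.png

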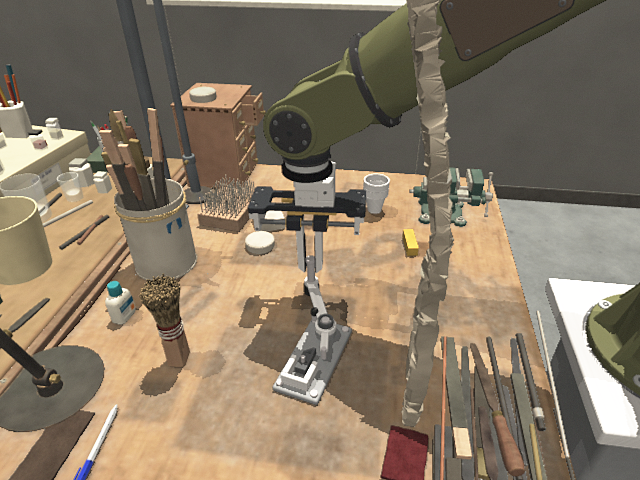

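The nested stack stands at (376,190), and the tin (260,242) and ochre bar (411,242) are unmoved. The gripper only hides part of the steel block from this camera. The arm is held against its stop, so I hand in.

```bash
python3 -c "
from cell import manip
print(manip.sign_off())"
```

```text
the job is handed in; nothing more can be done
None
```

The loose cup is nested fully home in the other cup and released, and the job is handed in at about 15 s with the gripper still pressing the tensioner arm against its back stop; the tin and ochre block look unmoved, and the steel block, partly hidden in the last picture, was never approached.

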